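# Turn a parts case right way round in the bench rack

### The job

The black parts case with the yellow lid was put into the sloping bench rack lid-down, against the back plate. Its lid only sits loosely over its base, so pinch lid and base together, turn the case over and set it back in the same bay with the yellow lid facing out and up, lying flat on the back plate and slid right down square onto the ledge. Keep the case shut all the way, do not drop it, and leave the blue case and the other things where they are.

Things in the scene. Friction and masses are not known exactly. Their poses are not given: they have to be found in the camera images.
- rack: Grey sheet-metal rack, fixed to the bench, turned by up to 0.3 rad; origin at bench height. Its 6 mm back plate, 306 mm wide, slopes at 60 degrees from horizontal, falling away from the robot, and reaches 100 mm up the slope from the ledge: the upper 60 mm of a case stands clear, so both its faces can be reached. The ledge, square to the plate, sticks out 56 mm.
- bay_left (a point): Middle of the left (+y) bay, on the line where back plate and ledge meet, 41 mm above the bench. Its x points down the slope, away from the robot; y along the ledge; z squarely out of the plate, away from the robot and 30 degrees upward. A seated case has its origin 80 mm up the slope (x about -0.080) and 19.5 mm out (z = 0.0195), near y = 0.
- bay_right (a point): The same point of the right (-y) bay, 150 mm from bay_left, same axes. One bay holds the case to turn, the other the blue case; which is which varies. Red fins, 28 mm up the slope and 30 mm out, stand 75 mm to each side of each bay's middle (144 mm clear between). Behind the plate is open space but for a post 67 mm to the outer side of each bay's middle.
- case_base: Black base of the case to turn. The closed case is 160 long (own x), 112 wide (y), 39 thick (z); the base is a plain box 151 x 103 x 36. Origin: centre of the closed case, 19.5 mm inside each large face; z points from base to lid. At the start x points down the slope and z into the back plate (base facing out). Mass 0.15 to 0.3 kg, lid 0.09 kg.
- case_lid: Yellow lid, a cap 160 x 112 mm, 3 mm thick, with a 16 mm deep rim that fits over the base with 1.5 mm play on each side; no latch, it comes off freely. A blank paper label, 50 x 70 mm, is on its outside. When shut, same origin and axes as the base: the centre of the closed case, z out through the lid.
- blue_case: Shut blue case of the same outer size, 160 x 112 x 39 mm, 0.4 kg, lid facing out, in the other bay; to be left alone. Origin at its centre, x down the slope, z out of the plate.
- paint_can: Paint can, 84 mm across and 115 mm high, standing on the bench to the left of the rack; leave alone. Origin at the centre of its underside.
- wrench: Steel wrench, 180 mm long, lying on the bench to the right of the rack; leave alone. Origin under its middle, long along its x.
- wheel: Spare trolley wheel, black tyre, 110 mm across and 30 mm thick, lying flat on the bench beyond the rack; leave alone. Origin at the centre of its underside.
Not all that is in view belongs to the job. There is more than one size of the case_lid; the one meant has the size given above. Leave any turquoise look-alike of the case_base alone.

How it is judged:
By the outcome, as a careful person would: the job done as asked, in the order asked, and still so for the second after the job is handed in, with the robot touching nothing.
It also fails if it takes over 48 s, if anything falls off the work surface, if the arm or the gripper's body presses on something with over 40 N, if the wrist force passes 120 N, or if a joint passes its speed limit or range.

### The arm

A 6-joint arm with a two-finger parallel gripper is mounted at the origin on the work surface. World frame = base frame: x ahead of the robot, y to its left, z up, the work surface at z = 0. Lengths are in m, angles in rad, forces in N, time in s.
With the tool pointing down it reaches from about 0.325 to 0.775 m from the base axis. Payload 5.5 kg.
Tool frame: the origin (TCP) lies at the very end of the fingers, on their centre line; the grasp point (between the pads) lies ctrl.pinch_z behind it (ctrl.pinch_z is the distance from the TCP to the grasp point, in m); z points along the fingers, y is the line along which they close (so a half turn about z gives the same grasp; the last joint's range is limited). The gripper opens to 88 mm and grips with 3 to 60 N. Pads are 20 mm wide; open, the fingers measure 115 mm over their backs; the gripper's body (75 mm by 178 mm) begins 61 mm behind the grasp point.
Start: joints at [1.207, 0.091, 1.231, -0, 1.82, -0.057], TCP at [0.181, 0.572, 0.223] pointing down, gripper open.
Joint ranges: [-2.87, 2.87], [-0.86, 2.18], [0.17, 2.46], [-1.51, 4.65], [0.06, 2.69], [-2.65, 2.65]. Speed limits (rad/s): [2.57, 2.57, 3.01, 3.14, 3.14, 3.14].

### API

Orientations are given as a rotation vector (axis times angle).
In Python, from station import ctrl, imaging, ticket gives the robot as it stands.
- The arm moves only by the tool drive_tool, never from a script. Its arguments are lists of equal length, an entry for each row: "delta_pos": the shift along the tool's x, y, z in cm, a list of three; "delta_rot": the turn, a rotation vector about the tool's x, y, z in degrees, a list of three; "gripper": the opening, from 0 (shut) to 1 (fully open). A call has 1 to 10 rows; each row is the pose to reach, as a shift and turn from the pose commanded when the call began, along the tool's axes at that moment; what a row does not reach only later rows make up. A row lasts 1/8 s, in which the tool goes at most 62.5 mm and 10.7 degrees, less where a joint would pass 70% of its speed; a pose out of reach is approached as far as the arm can. A call with a gripper value outside its range is refused whole. The fingers move at their own pace and stop on an object; the grip force is fixed at half the most. Time passes only in rows, so rows that repeat a pose let the fingers close. It gives the time, the measured TCP pose, the force, the opening and the grip force at its end, in the units of the state.
- ctrl.observe(): the state, without advancing time (a new reading comes with each control period).
- imaging.grab_frame(name): name is "side" or "top" or "wrist"; returns the picture (480x640x3 uint8, red, green, blue); there is no depth.
- imaging.camera_model(name): a dict with "fx", "fy", "cx", "cy" (pixels), "extrinsics" (4x4, takes a point from world to camera coordinates). Camera axes: x right, y up, looking along -z (the intrinsics and any distortion apply to the point x, -y, -z); pixel columns grow to the right and rows downward; lengths in m; the calibration is good to about 2 mm. A picture is of the moment at which its call begins: read the wrist's pose just before it. camera_model takes no time and is no camera call; for the wrist camera it gives the pose at the moment of the call.
- ticket.job_done(): hands the job in; it is judged then, once.
The state is a dict: "clock": time; "qpos": joint angles; "dq": joint speeds; "effort": joint torques, N m; "ee_pos": TCP position; "orientation": TCP orientation; "ft_force": force on the tool from outside, world axes, zero at the start; "moment": the same for the moment, N m; "finger_gap": finger opening in m; "finger_force": force on a finger pad.
Only numpy, scipy, OpenCV 4.12 (cv2) and the standard library are available. Lean on these libraries where they do the work, as an engineer would, in place of code of your own. Each camera call takes 0.05 s, during which the arm holds its last target. There are 200 camera calls.

## Working session

There is one attempt and no reset: what is moved stays moved. The work goes in short steps, Python scripts to look and compute and a tool call to move; the robot and the scene stay as the last step left them, time stands still between calls to the robot, and variables do not carry over. Pictures are saved under pics/ and viewed, at most 12 in all, crops included, and the job is handed in when it is done.

Besides the shell and the picture viewer there is one more tool, called after "Call:" as name(argument=value, ...) on one line, values as JSON. drive_tool: Moves the arm, as the interface text tells. Its arguments: {"type":"object","properties":{"delta_pos":{"type":"array","items":{"type":"array","items":{"type":"number"}}},"delta_rot":{"type":"array","items":{"type":"array","items":{"type":"number"}}},"gripper":{"type":"array","items":{"type":"number"}}},"required":["delta_pos","delta_rot","gripper"]}

```bash
ls; mkdir -p pics; python3 - <<'E'
from station import ctrl, imaging, ticket
import cv2
print(ctrl.observe(), ctrl.pinch_z)
ims=[]
for n in ("side","top"):
    im=imaging.grab_frame(n); cv2.imwrite(f"pics/{n}0.png",im[...,::-1]); print(n,imaging.camera_model(n))
E
```

```text
pics
{'clock': 0.0, 'qpos': array([ 1.20729712e+00,  9.18715170e-02,  1.23185055e+00, -2.35510943e-05,
        1.81979122e+00, -5.67462677e-02]), 'dq': array([-0.00012309, -0.00373598, -0.00042084, -0.00085336, -0.00040395,
       -0.00212868]), 'effort': array([-1.67165163e-04, -4.46475363e+01, -4.06426263e+01,  6.96742628e-02,
        3.00255138e-02, -1.51591412e-04]), 'ee_pos': array([0.18111296, 0.57171288, 0.22151925]), 'orientation': array([-4.79910388e-01, -3.10433649e+00,  2.95769009e-03]), 'ft_force': array([0.99525674, 0.43627128, 0.17369806]), 'moment': array([ 0.02216726,  0.04382786, -0.00223556]), 'finger_force': 0.0, 'finger_gap': 0.08780248399109633} 0.0187
side {'fx': 568.905898553563, 'fy': 568.905898553563, 'cx': 328.45928069022534, 'cy': 233.67344967975376, 'extrinsics': array([[ 0.99181533, -0.1272317 , -0.01069752, -0.52536395],
       [ 0.10513997,  0.76631274,  0.63380625, -0.09033472],
       [-0.0724426 , -0.6297435 ,  0.77341787, -1.59297911],
       [ 0.        ,  0.        ,  0.        ,  1.        ]])}
top {'fx': 545.9331680674936, 'fy': 545.9331680674936, 'cx': 310.50574775721066, 'cy': 236.46356112729353, 'extrinsics': array([[ 2.87845105e-02, -9.99573438e-01,  4.93896208e-03,
        -6.10205399e-02],
       [ 9.84384334e-01,  2.92048485e-02,  1.73593089e-01,
        -5.37976847e-01],
       [-1.73663283e-01, -1.34955200e-04,  9.84805080e-01,
        -1.47445720e+00],
       [ 0.00000000e+00,  0.00000000e+00,  0.00000000e+00,
         1.00000000e+00]])}
```

View pics/top0.png

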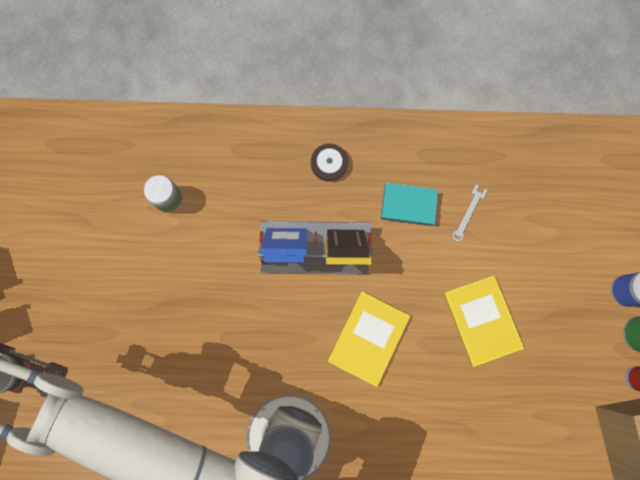

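View pics/side0.png

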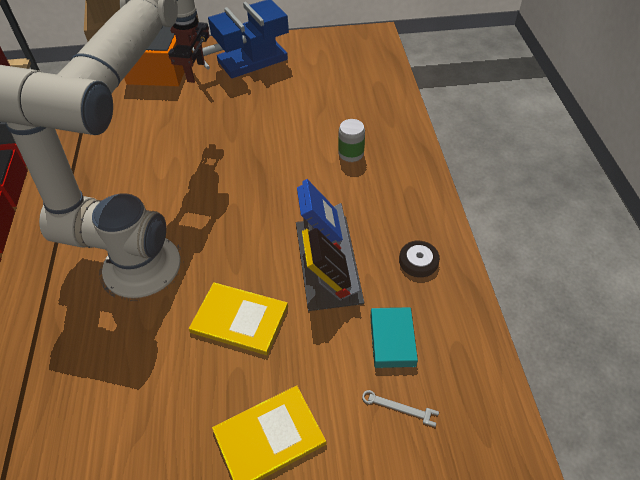

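The top view shows the rack near (315,247) with the blue case left at (285,245) and the case to turn in the right bay at (348,246), its yellow rim edge along row ~262. The side view agrees. I'll enlarge the top crop and measure.

```bash
cat > h.py <<'E'
import numpy as np, cv2
from station import ctrl, imaging
from scipy.spatial.transform import Rotation as Ro
def ray(m,u,v):
    E=m["extrinsics"]; d=np.array([(u-m["cx"])/m["fx"],-(v-m["cy"])/m["fy"],-1.])
    return -E[:3,:3].T@E[:3,3], E[:3,:3].T@d
def onz(m,u,v,z):
    o,d=ray(m,u,v); return o+d*(z-o[2])/d[2]
def proj(m,p):
    c=m["extrinsics"][:3,:3]@np.asarray(p)+m["extrinsics"][:3,3]
    return np.array([m["cx"]-m["fx"]*c[0]/c[2], m["cy"]+m["fy"]*c[1]/c[2]])
E
python3 - <<'E'
from h import *
m=imaging.camera_model("top"); im=cv2.imread("pics/top0.png")
s=cv2.imread("pics/side0.png")
a=cv2.resize(im[205:290,250:385],(800,504),interpolation=cv2.INTER_CUBIC)
cv2.imwrite("pics/c0.png",a)
hsv=cv2.cvtColor(im,cv2.COLOR_BGR2HSV)
def comp(lo,hi,name):
    k=cv2.inRange(hsv,lo,hi); k[:205]=0;k[290:]=0;k[:,:250]=0;k[:,385:]=0
    n,l,st,c=cv2.connectedComponentsWithStats(k)
    for i in range(1,n):
        if st[i,4]>8:
            pts=np.argwhere(l==i)[:,::-1].astype(np.float32)
            print(name,st[i],c[i].round(1),cv2.minAreaRect(pts))
comp((20,120,90),(35,255,255),"Y"); comp((105,120,40),(125,255,255),"B"); comp((0,150,60),(6,255,255),"R"); comp((170,120,60),(180,255,255),"R2")
k=cv2.inRange(hsv,(20,120,90),(35,255,255))
for u in range(326,372,6): 
    r=np.where(k[240:285,u])[0]+240; print(u,r.min() if len(r) else None,r.max() if len(r) else None)
E
```

```text
Y [325 237  47  29 400] [346.8 259.3] ((348.0354309082031, 251.01275634765625), (46.534423828125, 26.968544006347656), 1.3639276027679443)
B [ 262  229   44   33 1114] [284.2 247.4] ((283.5, 245.0), (32.0, 43.0), 90.0)
R [260 232   2  12  21] [260.5 237.7] ((260.5, 237.5), (11.0, 1.0), 90.0)
R [369 233   2  12  23] [369.5 238.7] ((369.5, 238.5), (11.0, 1.0), 90.0)
326 240 263
332 257 264
338 257 264
344 257 264
350 257 263
356 257 264
362 257 264
368 257 264
```

View pics/c0.png

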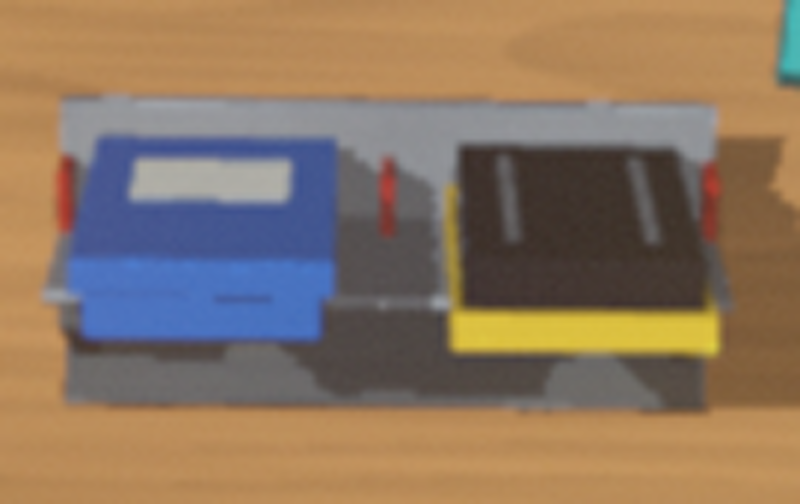

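The crop shows the yellow end edge running from full-image (325.9,264.6) to (371.3,264.7). The ledge front edge runs from (260.5,221.5) to (371.2,222.4).

```bash
python3 - <<'E'
from h import *
m=imaging.camera_model("top")
f=lambda x,y:(250+(x+.5)/5.926-.5,205+(y+.5)/5.929-.5)
Y=[onz(m,*f(450,353),.1796),onz(m,*f(719,354),.1796)]
B=[onz(m,*f(82,341),.1796),onz(m,*f(321,340),.1796)]
L=[onz(m,*f(62,98),.069),onz(m,*f(718,103),.069)]
L2=[onz(m,*f(67,404),0.0),onz(m,*f(706,409),0.0)]
F=[onz(m,*f(66,155),.041-.028*.0+.014*0+.03*.5+.028*.866),onz(m,*f(711,165),.041+.03*.5+.028*.866)]
for n,p in(("Y",Y),("B",B),("L",L),("L2",L2),("F",F)):
    v=p[0]-p[1]; print(n,np.round(p,4).tolist(),np.linalg.norm(v).round(4),"yaw",np.arctan2(-v[0],v[1]).round(4))
for psi in (0.02,0.0,.04):
    d=np.array([.5*np.cos(psi),.5*np.sin(psi),-.866]); n=np.array([.866*np.cos(psi),.866*np.sin(psi),.5])
    print(psi,"bayR from Y",(np.mean(Y,0)+.16*d).round(4),"mid from L",(np.mean(L,0)-.056*n).round(4),"bayL from B",(np.mean(B,0)+.16*d).round(4))
E
```

```text
Y [[0.4466, -0.0851, 0.1796], [0.4495, -0.1995, 0.1796]] 0.1144 yaw 0.0257
B [[0.4471, 0.0714, 0.1796], [0.4505, -0.0302, 0.1796]] 0.1016 yaw 0.0336
L [[0.5745, 0.0951, 0.069], [0.5813, -0.2104, 0.069]] 0.3056 yaw 0.022
L2 [[0.4391, 0.0926, 0.0], [0.4457, -0.2138, 0.0]] 0.3064 yaw 0.0215
F [[0.5456, 0.091, 0.0802], [0.5497, -0.2062, 0.0802]] 0.2972 yaw 0.0139
0.02 bayR from Y [ 0.528  -0.1407  0.041 ] mid from L [ 0.5294 -0.0586  0.041 ] bayL from B [0.5288 0.0222 0.041 ]
0.0 bayR from Y [ 0.5281 -0.1423  0.041 ] mid from L [ 0.5294 -0.0576  0.041 ] bayL from B [0.5288 0.0206 0.041 ]
0.04 bayR from Y [ 0.528  -0.1391  0.041 ] mid from L [ 0.5295 -0.0596  0.041 ] bayL from B [0.5288 0.0238 0.041 ]
```

```bash
cat >> h.py <<'E'
psi=0.022
d=np.array([.5*np.cos(psi),.5*np.sin(psi),-.8660]); n=np.array([.8660*np.cos(psi),.8660*np.sin(psi),.5]); yb=np.cross(n,d)
bay=np.array([.5295,-.1340,.041])
Rg=Ro.from_matrix(np.c_[yb,n,d])          # tool y=+n, z=down slope
def P(up,lat,out): return bay-up*d+lat*yb+out*n
def delta(p,R,cmd=None):
    s=ctrl.observe(); p0,R0=(s["ee_pos"],Ro.from_rotvec(s["orientation"])) if cmd is None else cmd
    return (R0.inv().apply(np.asarray(p)-p0)*100).round(2).tolist(), np.degrees((R0.inv()*R).as_rotvec()).round(2).tolist()
def st():
    s=ctrl.observe(); open("log.txt","a").write(repr([list(s["qpos"]),list(s["ee_pos"]),list(s["orientation"])])+"\n")
    print("t",s["clock"],"q",s["qpos"].round(3),"p",s["ee_pos"].round(4),"F",s["ft_force"].round(1),"gap",round(s["finger_gap"],4))
    dp=s["ee_pos"]-bay; print("bay up/lat/out",[round(float(x),4) for x in(-dp@d,dp@yb,dp@n)],"roterr",np.degrees((Rg.inv()*Ro.from_rotvec(s["orientation"])).as_rotvec()).round(2))
    return s
E
python3 - <<'E'
from h import *
st(); print(delta([.45,-.14,.32],Rg), P(.11,-.007,.0195))
E
```

```text
t 0.1 q [ 1.207  0.092  1.232  0.     1.82  -0.057] p [0.1811 0.5717 0.2216] F [-0.  -0.3  0.7] gap 0.0878
bay up/lat/out [0.3228, 0.7132, -0.1979] roterr [ 26.1   18.55 -69.46]
([-47.13, -59.75, -9.74], [-26.1, -18.55, 69.46]) [ 0.4915502  -0.14183642  0.14601   ]
```

Call:
drive_tool(delta_pos=[[-47.1,-59.7,-9.7],[-47.1,-59.7,-9.7],[-47.1,-59.7,-9.7],[-47.1,-59.7,-9.7],[-47.1,-59.7,-9.7],[-47.1,-59.7,-9.7],[-47.1,-59.7,-9.7]], delta_rot=[[-26.1,-18.5,69.5],[-26.1,-18.5,69.5],[-26.1,-18.5,69.5],[-26.1,-18.5,69.5],[-26.1,-18.5,69.5],[-26.1,-18.5,69.5],[-26.1,-18.5,69.5]], gripper=[1,1,1,1,1,1,1])

```text
clock: 0.98
ee_pos: [0.3496, 0.1789, 0.2836]
orientation: [1.905, 1.973, 0.487]
ft_force: [0.5, 0.3, -0.8]
finger_gap: 0.0876
finger_force: 0.0
```

```bash
python3 - <<'E'
from h import *
st(); print(delta([.45,-.14,.32],Rg))
E
```

```text
t 0.975 q [ 0.641 -0.857  1.916 -0.29   1.666  0.516] p [0.3496 0.1789 0.2836] F [ 0.5  0.3 -0.8] gap 0.0876
bay up/lat/out [0.2965, 0.3168, -0.0285] roterr [ 1.41 -0.5  -0.89]
([-32.24, 9.45, 1.56], [-1.41, 0.5, 0.89])
```

Call:
drive_tool(delta_pos=[[-32.2,9.5,1.6],[-32.2,9.5,1.6],[-32.2,9.5,1.6],[-32.2,9.5,1.6],[-32.2,9.5,1.6],[-32.2,9.5,1.6],[-32.2,9.5,1.6]], delta_rot=[[-1.4,0.5,0.9],[-1.4,0.5,0.9],[-1.4,0.5,0.9],[-1.4,0.5,0.9],[-1.4,0.5,0.9],[-1.4,0.5,0.9],[-1.4,0.5,0.9]], gripper=[1,1,1,1,1,1,1])

```text
clock: 1.85
ee_pos: [0.4514, -0.1413, 0.3196]
orientation: [1.913, 1.949, 0.523]
ft_force: [0.1, 0.1, -0.0]
finger_gap: 0.0877
finger_force: 0.0
```

```bash
cat > kin.py <<'E'
from h import *
from scipy.optimize import least_squares
# q1 about z; q2,q3,q5 pitch (about y, forward positive), q4,q6 about link axis; offsets free
x0=np.array([.3,0,.0,.35,0,.0,.35,0,0,.2,0,0,0])
def fk(q,x):
    h,a1,b,L1,e1,_,L2,e2,w,tl,r4,r6,o1=x
    Rz=lambda a:Ro.from_euler('z',a); Ry=lambda a:Ro.from_euler('y',a)
    R=Rz(q[0]+o1); p=np.array([0,0,h])+R.apply([a1,b,0])
    R=R*Ry(q[1]); p=p+R.apply([e1,0,L1])
    R=R*Ry(q[2]); p=p+R.apply([e2,0,L2])
    R=R*Rz(q[3]*S[0]+r4)*Ry(q[4]); p=p+R.apply([w,0,tl])
    R=R*Rz(q[5]*S[1]+r6)
    return p,R
S=[1,1]
def load(): return [list(map(np.array,r)) for r in map(eval,dict.fromkeys(open("log.txt")))]
def res(x,D):
    o=[]
    for q,p,r in D:
        a,R=fk(q,x); o+=list(a-p)+list(.3*(Ro.from_rotvec(r).inv()*R).as_rotvec())
    return np.array(o+list(1e-4*(x-x0)))
def fit():
    D=load(); best=None
    for s4 in(1,-1):
        for s6 in(1,-1):
            for r6 in(0,np.pi/2,np.pi,-np.pi/2):
                S[:]=[s4,s6]; x=x0.copy(); x[11]=r6
                try: f=least_squares(res,x,args=(D,))
                except Exception as e: continue
                if best is None or f.cost<best[0]: best=(f.cost,f.x,s4,s6)
    S[:]=best[2:]; return best
if __name__=="__main__":
    b=fit(); print(b[0],b[1].round(4),S); print((res(b[1],load())[:-13].reshape(-1,6)*1000).round(1))
E
python3 - <<'E'
from h import *
st(); print(delta([.45,-.14,.32],Rg))
E
python3 kin.py
```

```text
t 1.85 q [-0.592 -0.661  1.753  0.292  1.609 -0.534] p [ 0.4514 -0.1413  0.3196] F [ 0.1  0.1 -0. ] gap 0.0877
bay up/lat/out [0.2804, -0.0056, 0.0715] roterr [0.13 0.06 0.2 ]
([0.14, -0.1, -0.11], [-0.13, -0.06, -0.2])
1.2821161539488479e-08 [ 1.5700e-01  1.0000e-03  3.4000e-02  3.7240e-01  3.0000e-04 -0.0000e+00
  5.5700e-01  9.6100e-02 -4.0000e-04  3.4930e-01  0.0000e+00  1.5708e+00
 -0.0000e+00] [1, 1]
[[-0.  0.  0. -0.  0.  0.]
 [ 0. -0.  0.  0. -0. -0.]
 [-0. -0. -0. -0. -0. -0.]]
```

```bash
cat >> kin.py <<'E'
LO=np.array([-2.87,-.86,.17,-1.51,.06,-2.65]); HI=np.array([2.87,2.18,2.46,4.65,2.69,2.65])
def ik(p,R,x,seeds,lim=True):
    out=[]
    for s in seeds:
        f=least_squares(lambda q:np.r_[fk(q,x)[0]-p,.3*(R.inv()*fk(q,x)[1]).as_rotvec()],np.clip(s,LO+.001,HI-.001),bounds=(LO,HI))
        if f.cost<1e-8 and not any(np.allclose(f.x,o,atol=.02) for o in out): out.append(f.x)
    return out
PZ=.0187
def pose(up,lat,out,beta,flip):   # up/lat/out of the grasp point; beta leans the tool (deg) in the plate plane
    R=Ro.from_rotvec(n*np.radians(beta))*Rg
    if flip: R=R*Ro.from_euler('z',np.pi)
    return P(up,lat,out)+PZ*R.apply([0,0,1]), R
E
python3 - <<'E'
from kin import *
b=fit(); x=b[1]; rng=np.random.default_rng(0)
seeds=[np.array([-.5,-.5,1.75,.3,1.6,s]) for s in(-.5,.5,2.4,-2.4)]+[np.array([-.5,-.3,1.75,a,1.,s]) for a in(2,3.3,-1.2) for s in (-1.5,0,1.5)]
for nm,(u,l,o) in {"grasp":(.127,-.007,.0195),"lift":(.127+.06,-.007,.08),"lift2":(.127+.11,-.007,.0195)}.items():
  for be in (-40,-30,-20,-10,0,10,20,30,40):
    for fl in (0,1):
      for q in ik(*pose(u,l,o,be,fl),x,seeds): print(nm,be,fl,q.round(2))
E
```

```text
grasp -40 0 [ 0.09 -0.58  2.14 -0.79  1.24  0.4 ]
grasp -30 0 [-0.04 -0.67  2.14 -0.54  1.17  0.16]
grasp -20 0 [-0.2  -0.71  2.13 -0.25  1.15 -0.1 ]
grasp -10 0 [-0.37 -0.69  2.09  0.03  1.19 -0.35]
grasp 0 0 [-0.53 -0.63  2.05  0.28  1.27 -0.57]
grasp 0 1 [-0.53 -0.63  2.05  0.28  1.27  2.57]
grasp 10 0 [-0.65 -0.53  1.99  0.47  1.39 -0.74]
grasp 10 1 [-0.65 -0.53  1.99  0.47  1.39  2.4 ]
grasp 20 0 [-0.75 -0.4   1.92  0.61  1.51 -0.87]
grasp 20 1 [-0.75 -0.4   1.92  0.61  1.51  2.27]
grasp 30 0 [-0.81 -0.26  1.85  0.72  1.63 -0.96]
grasp 30 1 [-0.81 -0.26  1.85  0.72  1.63  2.18]
grasp 40 0 [-0.85 -0.11  1.77  0.8   1.75 -1.02]
grasp 40 1 [-0.85 -0.11  1.77  0.8   1.75  2.12]
lift -40 0 [ 0.09 -0.53  1.96 -0.76  1.33  0.3 ]
lift -30 0 [-0.04 -0.59  1.95 -0.52  1.28  0.11]
lift -20 0 [-0.19 -0.62  1.93 -0.25  1.26 -0.11]
lift -10 0 [-0.35 -0.61  1.9   0.02  1.3  -0.32]
lift 0 0 [-0.5  -0.55  1.86  0.25  1.38 -0.51]
lift 0 1 [-0.5  -0.55  1.86  0.25  1.38  2.63]
lift 10 0 [-0.62 -0.47  1.81  0.45  1.48 -0.65]
lift 10 1 [-0.62 -0.47  1.81  0.45  1.48  2.49]
lift 20 0 [-0.71 -0.36  1.
[... 199 characters left out ...]
3  1.83 -0.89]
lift 40 1 [-0.81 -0.11  1.62  0.83  1.83  2.25]
lift2 -40 0 [ 0.11 -0.78  2.09 -0.75  1.43  0.23]
lift2 -30 0 [-0.05 -0.84  2.07 -0.49  1.38  0.03]
lift2 -10 0 [-0.45 -0.83  2.    0.07  1.43 -0.41]
lift2 0 0 [-0.62 -0.76  1.95  0.31  1.52 -0.59]
lift2 0 1 [-0.62 -0.76  1.95  0.31  1.52  2.55]
lift2 10 0 [-0.76 -0.65  1.9   0.49  1.62 -0.73]
lift2 10 1 [-0.76 -0.65  1.9   0.49  1.62  2.41]
lift2 20 0 [-0.85 -0.53  1.85  0.63  1.73 -0.83]
lift2 20 1 [-0.85 -0.53  1.85  0.63  1.73  2.31]
lift2 30 0 [-0.9  -0.4   1.79  0.74  1.84 -0.9 ]
lift2 30 1 [-0.9  -0.4   1.79  0.74  1.84  2.24]
lift2 40 0 [-0.94 -0.26  1.73  0.83  1.95 -0.95]
lift2 40 1 [-0.94 -0.26  1.73  0.83  1.95  2.2 ]
```

```bash
python3 - <<'E'
from h import *
m=imaging.camera_model("wrist"); im=imaging.grab_frame("wrist"); cv2.imwrite("pics/w1.png",im[...,::-1])
np.save("w1.npy",m,allow_pickle=True); print(m["fx"],m["cx"],m["cy"])
for p in [(.16,-.063,0),(.16,.049,0),(.16,-.063,.016),(.16,.049,.016)]: print(p,proj(m,P(*p)).round(0))
E
```

```text
387.33238477629004 316.99524066809323 238.9499537349891
(0.16, -0.063, 0) [227. 303.]
(0.16, 0.049, 0) [217. 159.]
(0.16, -0.063, 0.016) [247. 303.]
(0.16, 0.049, 0.016) [239. 159.]
```

View pics/w1.png

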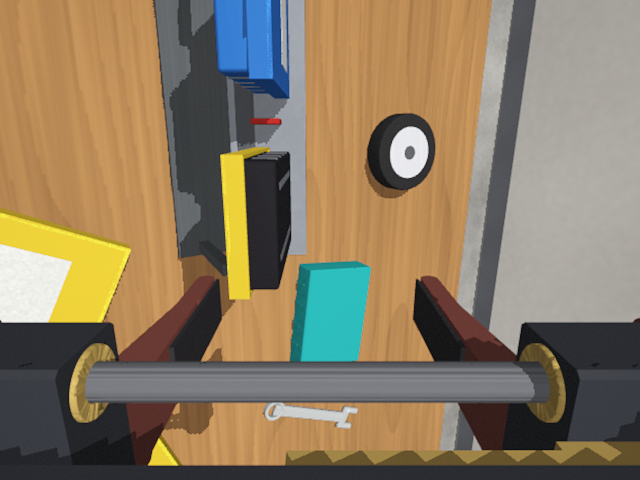

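The wrist view shows the yellow end face with corners (221,155), (245,153), (228,298) and (249,298). That is 2–4 px from my prediction. Next, a quick edge fit to correct for it.

```bash
python3 - <<'E'
from h import *
m=np.load("w1.npy",allow_pickle=True).item(); im=cv2.imread("pics/w1.png"); hsv=cv2.cvtColor(im,cv2.COLOR_BGR2HSV)
k=cv2.inRange(hsv,(20,120,90),(35,255,255)); rows=np.arange(175,290,5)
lf=[];rt=[]
for r in rows:
    c=np.where(k[r,190:270])[0]+190; lf.append(c.min()-.5); rt.append(c.max()+.5)
a=np.polyfit(rows,lf,1); b=np.polyfit(rows,rt,1)
cols=np.where(k[200,190:270])[0]
tb=[(np.where(k[120:320,c])[0].min()+119.5,np.where(k[120:320,c])[0].max()+120.5) for c in (232,236,240)]
hsvl=[]
for r in range(140,250,10):
    g=im[r].astype(int); sat=hsv[r,:,1].astype(int)
    c=[c for c in range(295,315) if sat[c]>90]; hsvl.append((r,c[0] if c else None))
print(tb,hsvl)
def onplane(u,v,p0,nn):
    o,dd=ray(m,u,v); return o+dd*(((p0-o)@nn)/(dd@nn))
for nm,f in (("n0",a),("n16",b)):
    q=[onplane(np.polyval(f,r),r,P(.16,0,0),d)-bay for r in(170,285)]
    print(nm,[[round(float(v),4) for v in(-z@d,z@yb,z@n)] for z in q])
q=[onplane(236,t,P(.16,0,0),d)-bay for t in tb[1]]; print("lat",[round(float(z@yb),4) for z in q])
L=[(r,c) for r,c in hsvl if c]; f=np.polyfit(*zip(*L),1)
q=[onplane(np.polyval(f,r)-.5,r,P(0,0,0),d)-bay for r in(140,240)]; print("ledge",[[round(float(v),4) for v in(z@yb,z@n)] for z in q])
E
```

```text
[(np.float64(152.5), np.float64(299.5)), (np.float64(151.5), np.float64(299.5)), (np.float64(149.5), np.float64(299.5))] [(140, 306), (150, 306), (160, 306), (170, 306), (180, 306), (190, 306), (200, 306), (210, 306), (220, 307), (230, 307), (240, 307)]
n0 [[0.16, 0.0412, 0.0021], [0.16, -0.0477, 0.0016]]
n16 [[0.16, 0.0412, 0.0193], [0.16, -0.0478, 0.0189]]
lat [0.0542, -0.06]
ledge [[0.0588, 0.0585], [-0.0561, 0.0586]]
```

```bash
sed -i 's/^bay=.*/bay=np.array([.5318,-.1335,.041])/' h.py; python3 - <<'E'
from h import *
st(); print(delta(P(.2,-.0035,.0198),Rg),delta(P(.11,-.0035,.0198),Rg))
E
```

```text
t 1.9 q [-0.588 -0.664  1.754  0.292  1.61  -0.532] p [ 0.4515 -0.1392  0.3202] F [-0.5  1.   0.5] gap 0.0881
bay up/lat/out [0.282, -0.004, 0.0699] roterr [0.07 0.15 0.06]
([0.02, -5.0, 8.21], [-0.07, -0.15, -0.06]) ([-0.0, -4.99, 17.21], [-0.07, -0.15, -0.06])
```

Call:
drive_tool(delta_pos=[[0,-5.0,8.2],[0,-5.0,8.2],[0,-5.0,8.2],[0,-5.0,12],[0,-5.0,15],[0,-5.0,17.2],[0,-5.0,17.2],[0,-5.0,17.2]], delta_rot=[[0,0,0],[0,0,0],[0,0,0],[0,0,0],[0,0,0],[0,0,0],[0,0,0],[0,0,0]], gripper=[1,1,1,1,1,1,1,1])

```text
clock: 2.9
ee_pos: [0.4954, -0.1359, 0.1503]
orientation: [1.9, 1.954, 0.527]
ft_force: [0.0, -0.2, 0.2]
finger_gap: 0.0882
finger_force: 0.0
```

```bash
python3 - <<'E'
from h import *
st(); print(delta(P(.11,-.0035,.0198),Rg))
m=imaging.camera_model("wrist"); im=imaging.grab_frame("wrist"); cv2.imwrite("pics/w2.png",im[...,::-1])
print(proj(m,P(.16,.05,0)),proj(m,P(.16,.05,.016)),proj(m,P(.16,-.01,0)),proj(m,P(.16,-.01,.016)))
E
```

```text
t 2.9 q [-0.512 -0.629  2.039  0.273  1.278 -0.559] p [ 0.4954 -0.1359  0.1503] F [ 0.  -0.2  0.2] gap 0.0882
bay up/lat/out [0.1128, -0.0016, 0.0231] roterr [-0.22  0.14 -0.3 ]
([-0.19, -0.33, 0.28], [0.22, -0.14, 0.3])
[240.6683237  205.73873569] [294.04882719 206.00446056] [248.84170535 379.3966329 ] [295.78201977 379.50749988]
```

View pics/w2.png

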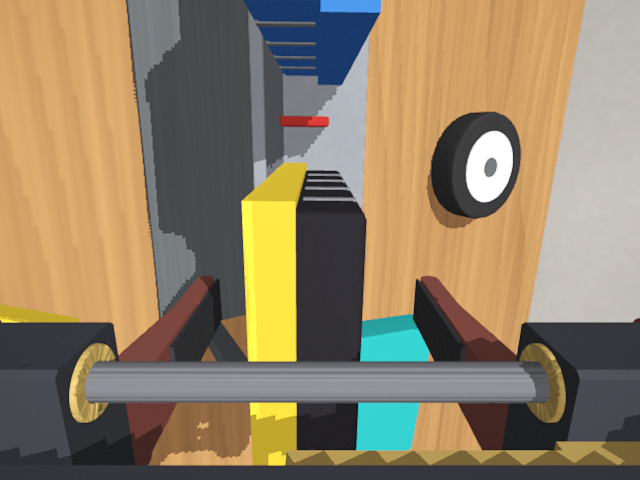

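The close wrist view puts the case's centre line near column 308. The tool centre is at 317, so the tool is about 2.8 mm too far out, which the pose reading confirms. I'll correct that and close.

Call:
drive_tool(delta_pos=[[-0.15,-0.28,0.25],[-0.15,-0.28,0.25],[-0.15,-0.28,0.25]], delta_rot=[[0.2,-0.1,0.3],[0.2,-0.1,0.3],[0.2,-0.1,0.3]], gripper=[1,1,1])

```text
clock: 3.32
ee_pos: [0.4935, -0.1379, 0.1441]
orientation: [1.911, 1.951, 0.522]
ft_force: [0.3, 0.0, 0.1]
finger_gap: 0.0874
finger_force: 0.0
```

```bash
python3 - <<'E'
from h import *
st(); print(delta(P(.11,-.0035,.0203),Rg))
m=imaging.camera_model("wrist"); im=imaging.grab_frame("wrist"); cv2.imwrite("pics/w3.png",im[...,::-1])
hsv=cv2.cvtColor(im[...,::-1].copy(),cv2.COLOR_BGR2HSV);k=cv2.inRange(hsv,(20,120,90),(35,255,255))
for r in (230,260,290,320):
    c=np.where(k[r,225:330])[0]+225; print(r,c.min(),c.max())
st()
E
```

```text
t 3.325 q [-0.516 -0.627  2.047  0.271  1.274 -0.557] p [ 0.4935 -0.1379  0.1441] F [0.3 0.  0.1] gap 0.0874
bay up/lat/out [0.1085, -0.0036, 0.0183] roterr [0.13 0.07 0.11]
([0.01, 0.2, -0.15], [-0.13, -0.07, -0.11])
230 253 308
260 255 308
290 256 308
320 257 309
t 3.375 q [-0.516 -0.627  2.047  0.271  1.274 -0.557] p [ 0.4935 -0.1379  0.1441] F [-0.3  0.3  0.7] gap 0.0878
bay up/lat/out [0.1084, -0.0035, 0.0183] roterr [0.13 0.07 0.11]
```

Call:
drive_tool(delta_pos=[[0,0.08,0],[0,0.08,0],[0,0.08,0],[0,0.08,0],[0,0.08,0],[0,0.08,0],[0,0.08,0],[0,0.08,0]], delta_rot=[[0,0,0],[0,0,0],[0,0,0],[0,0,0],[0,0,0],[0,0,0],[0,0,0],[0,0,0]], gripper=[1,0.6,0.3,0.2,0.2,0.2,0.2,0.2])

```text
clock: 4.38
ee_pos: [0.4944, -0.1377, 0.1444]
orientation: [1.911, 1.951, 0.523]
ft_force: [-0.1, -0.7, -0.2]
finger_gap: 0.0389
finger_force: 30.0
```

```bash
python3 - <<'E'
from h import *
s=st(); print(s["finger_force"])
E
```

```text
t 4.375 q [-0.514 -0.625  2.045  0.271  1.274 -0.555] p [ 0.4944 -0.1377  0.1444] F [-0.1 -0.7 -0.2] gap 0.0389
bay up/lat/out [0.1083, -0.0034, 0.0192] roterr [0.12 0.08 0.11]
29.9848410487175
```

Call:
drive_tool(delta_pos=[[0,0.2,-0.3],[0,0.6,-1],[0,0.8,-2.5],[0,1,-4.5],[0,1.2,-6.5],[0,1.5,-8.5],[0,2,-10.5],[0,2,-12],[0,2,-12]], delta_rot=[[0,0,0],[0,0,0],[0,0,0],[0,0,0],[0,0,0],[0,0,0],[0,0,0],[0,0,0],[0,0,0]], gripper=[0.2,0.2,0.2,0.2,0.2,0.2,0.2,0.2,0.2])

```text
clock: 5.5
ee_pos: [0.4518, -0.1392, 0.2603]
orientation: [1.909, 1.949, 0.522]
ft_force: [0.2, 0.6, -3.1]
finger_gap: 0.0386
finger_force: 30.0
```

```bash
python3 - <<'E'
from h import *
s=st(); print(s["finger_force"])
im=imaging.grab_frame("wrist"); cv2.imwrite("pics/w4.png",im[...,::-1])
E
```

```text
t 5.5 q [-0.585 -0.711  1.891  0.289  1.521 -0.555] p [ 0.4518 -0.1392  0.2603] F [ 0.2  0.6 -3.1] gap 0.0386
bay up/lat/out [0.23, -0.0039, 0.0402] roterr [ 0.01 -0.02  0.07]
29.98059332370758
```

View pics/w4.png

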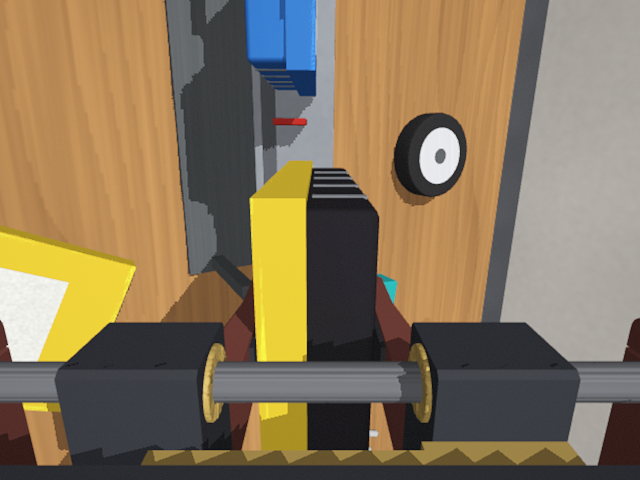

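The case is pinched shut and clear of the plate. It appears between the fingers, yellow lid at about columns 250–307 and black base at 307–378. Now I'll spin it half a turn about the tool z axis.

Call:
drive_tool(delta_pos=[[0,0,0],[0,0,0],[0,0,0],[0,0,0],[0,0,0],[0,0,0],[0,0,0],[0,0,0],[0,0,0],[0,0,0]], delta_rot=[[0,0,5],[0,0,13],[0,0,22],[0,0,32],[0,0,42],[0,0,52],[0,0,62],[0,0,72],[0,0,82],[0,0,90]], gripper=[0.2,0.2,0.2,0.2,0.2,0.2,0.2,0.2,0.2,0.2])

```text
clock: 6.8
ee_pos: [0.4517, -0.1387, 0.2568]
orientation: [-3.027, -0.023, -0.804]
ft_force: [-0.5, -0.9, -4.1]
finger_gap: 0.039
finger_force: 30.0
```

Call:
drive_tool(delta_pos=[[0,0,0],[0,0,0],[0,0,0],[0,0,0],[0,0,0],[0,0,0],[0,0,0],[0,0,0],[0,0,0],[0,0,0]], delta_rot=[[0,0,10],[0,0,20],[0,0,30],[0,0,40],[0,0,50],[0,0,60],[0,0,70],[0,0,79],[0,0,86],[0,0,90]], gripper=[0.2,0.2,0.2,0.2,0.2,0.2,0.2,0.2,0.2,0.2])

```text
clock: 8.05
ee_pos: [0.4517, -0.1387, 0.2567]
orientation: [-1.943, 1.909, -0.502]
ft_force: [0.4, 0.0, -3.7]
finger_gap: 0.0389
finger_force: 30.0
```

```bash
sed -i 's/^    return s$/    print("flip roterr",np.degrees(((Rg*Ro.from_euler("z",np.pi)).inv()*Ro.from_rotvec(s["orientation"])).as_rotvec()).round(2)); return s/' h.py; python3 - <<'E'
from h import *
s=st(); print(s["finger_force"])
m=imaging.camera_model("wrist"); im=imaging.grab_frame("wrist"); cv2.imwrite("pics/w5.png",im[...,::-1])
Rf=Rg*Ro.from_euler('z',np.pi)
print(delta(P(.11,0.0,.0205),Rf))
E
```

```text
t 8.05 q [-0.584 -0.709  1.895  0.289  1.521  2.589] p [ 0.4517 -0.1387  0.2567] F [ 0.4  0.  -3.7] gap 0.0389
bay up/lat/out [0.2269, -0.0034, 0.0384] roterr [  -0.23    0.41 -179.71]
flip roterr [-0.26 -0.15  0.29]
29.979345202445984
([-0.3, 1.74, 11.7], [0.26, 0.15, -0.42])
```

View pics/w5.png

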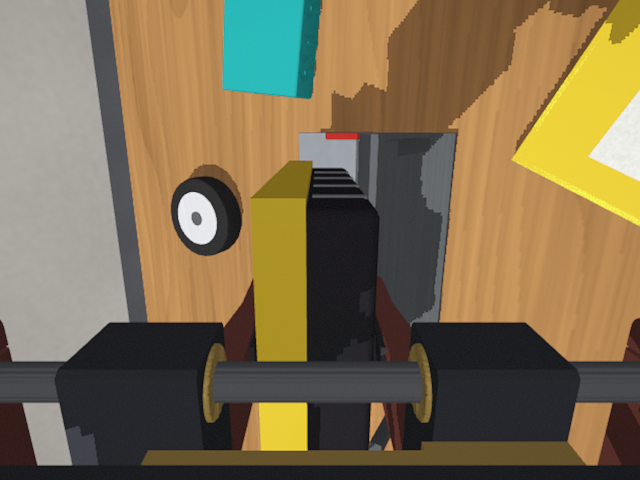

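The wrist view now shows the lid (columns 252–307) on the outer side and the black base facing the plate. I'll lower it, staying a little off the plate.

Call:
drive_tool(delta_pos=[[-0.1,0,1],[-0.2,0,3],[-0.3,0.3,5],[-0.3,0.6,7],[-0.3,1.0,9],[-0.3,1.3,10.2],[-0.3,1.5,10.8],[-0.3,1.5,10.8],[-0.3,1.5,10.8]], delta_rot=[[0.2,0.1,-0.4],[0.2,0.1,-0.4],[0.2,0.1,-0.4],[0.2,0.1,-0.4],[0.2,0.1,-0.4],[0.2,0.1,-0.4],[0.2,0.1,-0.4],[0.2,0.1,-0.4],[0.2,0.1,-0.4]], gripper=[0.2,0.2,0.2,0.2,0.2,0.2,0.2,0.2,0.2])

```text
clock: 9.22
ee_pos: [0.4928, -0.135, 0.1583]
orientation: [-1.95, 1.898, -0.515]
ft_force: [0.5, 0.5, -3.2]
finger_gap: 0.0386
finger_force: 30.0
```

```bash
python3 - <<'E'
from h import *
s=st(); print(s["finger_force"])
print(delta(P(.108,0.0,.0195),Rg*Ro.from_euler('z',np.pi)))
E
```

```text
t 9.225 q [-0.51  -0.639  2.031  0.267  1.295  2.591] p [ 0.4928 -0.135   0.1583] F [ 0.5  0.5 -3.2] gap 0.0386
bay up/lat/out [0.1211, -0.0006, 0.0248] roterr [-1.0000e-01  2.1000e-01  1.7967e+02]
flip roterr [ 0.13  0.06 -0.33]
29.980399310588837
([-0.07, 0.54, 1.3], [-0.13, -0.06, 0.33])
```

Next I'll lower it nearly to the ledge and move in towards the plate.

Call:
drive_tool(delta_pos=[[0,0.2,0.4],[0,0.4,0.8],[0,0.4,1.0],[0,0.4,1.1],[0,0.4,1.1]], delta_rot=[[-0.1,0,0.3],[-0.1,0,0.3],[-0.1,0,0.3],[-0.1,0,0.3],[-0.1,0,0.3]], gripper=[0.2,0.2,0.2,0.2,0.2])

```text
clock: 9.85
ee_pos: [0.4947, -0.1348, 0.1457]
orientation: [-1.946, 1.904, -0.51]
ft_force: [-0.1, -1.0, -3.5]
finger_gap: 0.0386
finger_force: 30.0
```

```bash
python3 - <<'E'
from h import *
s=st(); print(s["moment"].round(2), s["ft_force"]@d, s["ft_force"]@n)
E
```

```text
t 9.85 q [-0.506 -0.63   2.047  0.266  1.273  2.594] p [ 0.4947 -0.1348  0.1457] F [-0.1 -1.  -3.5] gap 0.0386
bay up/lat/out [0.1092, -0.0004, 0.0201] roterr [-3.0e-02 -7.0e-02  1.8e+02]
flip roterr [-0.04  0.02 -0.  ]
[ 0.05  0.64 -0.  ] 3.000402309074504 -1.8560427327402116
```

Call:
drive_tool(delta_pos=[[0,0.05,0.1],[0,0.05,0.15],[0,0.05,0.15]], delta_rot=[[0,0,0],[0,0,0],[0,0,0]], gripper=[0.2,0.2,0.2])

```text
clock: 10.22
ee_pos: [0.4949, -0.1347, 0.1451]
orientation: [-1.946, 1.904, -0.511]
ft_force: [-5.3, 1.3, 1.9]
finger_gap: 0.0392
finger_force: 30.0
```

```bash
python3 - <<'E'
from h import *
s=st(); print(s["moment"].round(2), s["ft_force"]@d, s["ft_force"]@n)
E
```

```text
t 10.225 q [-0.505 -0.63   2.048  0.266  1.271  2.594] p [ 0.4949 -0.1347  0.1451] F [-5.3  1.3  1.9] gap 0.0392
bay up/lat/out [0.1086, -0.0004, 0.0201] roterr [-5.0000e-02 -2.0000e-02  1.7998e+02]
flip roterr [-0.01  0.03 -0.02]
[0.2  1.12 0.03] -4.237219426165977 -3.607135025920603
```

Call:
drive_tool(delta_pos=[[0,0.05,0],[0,0.1,0],[0,0.1,0]], delta_rot=[[0,0,0],[0,0,0],[0,0,0]], gripper=[0.2,0.2,0.2])

```text
clock: 10.6
ee_pos: [0.4946, -0.1348, 0.1449]
orientation: [-1.945, 1.903, -0.512]
ft_force: [-3.4, 3.6, 3.6]
finger_gap: 0.0386
finger_force: 30.0
```

```bash
python3 - <<'E'
from h import *
s=st(); print(s["moment"].round(2), s["ft_force"]@d, s["ft_force"]@n)
im=imaging.grab_frame("wrist"); cv2.imwrite("pics/w6.png",im[...,::-1])
E
```

```text
t 10.6 q [-0.507 -0.632  2.05   0.267  1.27   2.592] p [ 0.4946 -0.1348  0.1449] F [-3.4  3.6  3.6] gap 0.0386
bay up/lat/out [0.1086, -0.0005, 0.0197] roterr [-7.0000e-02  1.4000e-01  1.7997e+02]
flip roterr [ 0.09  0.04 -0.03]
[0.28 0.26 0.22] -4.763372421036436 -1.0334994255659542
```

View pics/w6.png

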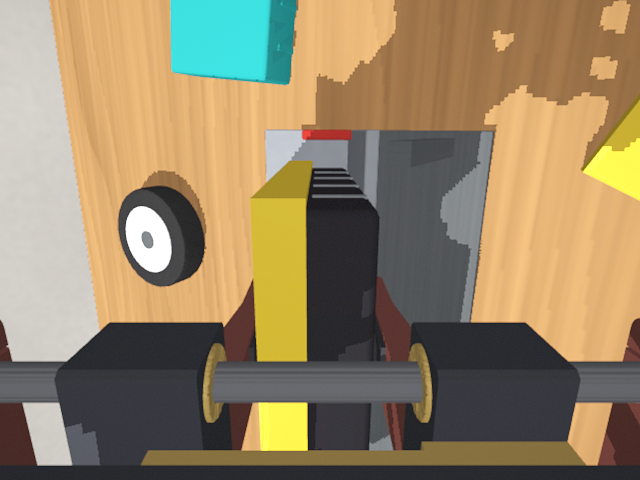

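The case is on the ledge and lightly touching the plate, lid out (yellow at columns 252–307). Releasing.

Call:
drive_tool(delta_pos=[[0,0,0],[0,0,0],[0,0,0],[0,0,0],[0,0,0],[0,0,0],[0,0,0],[0,0,0]], delta_rot=[[0,0,0],[0,0,0],[0,0,0],[0,0,0],[0,0,0],[0,0,0],[0,0,0],[0,0,0]], gripper=[0.46,0.48,0.5,0.55,0.65,0.8,1,1])

```text
clock: 11.65
ee_pos: [0.4941, -0.1348, 0.1437]
orientation: [-1.946, 1.904, -0.51]
ft_force: [-0.6, -0.6, 0.4]
finger_gap: 0.0834
finger_force: 0.0
```

```bash
python3 - <<'E'
from h import *
s=st()
im=imaging.grab_frame("wrist"); cv2.imwrite("pics/w7.png",im[...,::-1])
im=imaging.grab_frame("top"); cv2.imwrite("pics/t7.png",cv2.resize(im[205:290,250:385,::-1],(800,504),interpolation=cv2.INTER_CUBIC))
E
```

```text
t 11.65 q [-0.507 -0.632  2.051  0.266  1.27   2.593] p [ 0.4941 -0.1348  0.1437] F [-0.6 -0.6  0.4] gap 0.0834
bay up/lat/out [0.1078, -0.0005, 0.0187] roterr [-3.0000e-02 -6.0000e-02  1.7999e+02]
flip roterr [-0.04  0.02 -0.01]
```

View pics/w7.png

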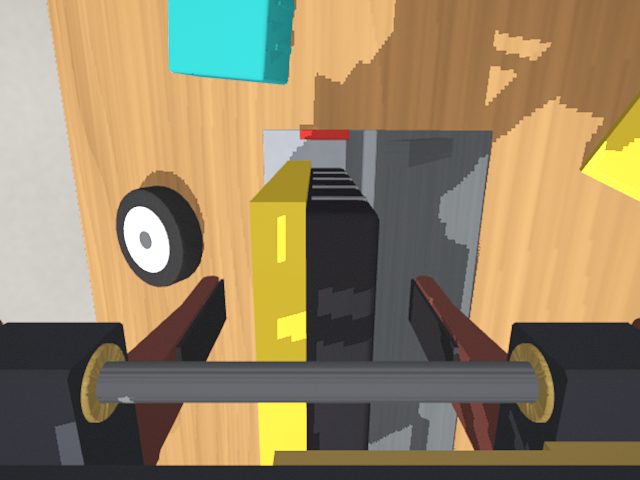

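Released: the case stays put with the fingers clear on both sides. Its lid edge is at columns 252–307, unchanged. Retreating along the slope.

Call:
drive_tool(delta_pos=[[0,0,-1],[0,0,-3],[0,0,-6],[0,0,-9],[0,0,-12],[0,-3,-15],[0,-7,-17],[0,-10,-17],[0,-10,-17]], delta_rot=[[0,0,0],[0,0,0],[0,0,0],[0,0,0],[0,0,0],[0,0,0],[0,0,0],[0,0,0],[0,0,0]], gripper=[1,1,1,1,1,1,1,1,1])

```text
clock: 12.88
ee_pos: [0.4931, -0.1417, 0.3407]
orientation: [-1.953, 1.89, -0.509]
ft_force: [-0.5, -0.5, -0.5]
finger_gap: 0.0882
finger_force: 0.0
```

```bash
python3 - <<'E'
from h import *
s=st()
im=imaging.grab_frame("wrist"); m=imaging.camera_model("wrist")
w=im[...,::-1].copy()
top=imaging.grab_frame("top"); t=cv2.resize(top[205:290,250:385,::-1],(640,403),interpolation=cv2.INTER_CUBIC)
cv2.imwrite("pics/f8.png",cv2.resize(w,(640,480))); 
sd=imaging.grab_frame("side")[170:320,270:390,::-1]; sd=cv2.resize(sd,(322,403),interpolation=cv2.INTER_CUBIC)
c=cv2.resize(np.hstack([t,sd]),(800,335))
cv2.imwrite("pics/f9.png",np.vstack([c,np.zeros((5,800,3),np.uint8)]))
for p in [(.16,.056,.039),(.16,-.056,.039),(0,.056,.039),(0,-.056,.039),(.16,.056,.023),(.16,-.056,.023)]: print(p,proj(m,P(*p)).round(1), proj(imaging.camera_model("top"),P(*p)).round(1))
E
```

```text
t 12.875 q [-0.532 -0.545  1.645  0.273  1.584  2.644] p [ 0.4931 -0.1417  0.3407] F [-0.5 -0.5 -0.5] gap 0.0882
bay up/lat/out [0.2789, -0.0073, 0.1162] roterr [  0.51   0.27 179.47]
flip roterr [ 0.17 -0.32 -0.53]
(0.16, 0.056, 0.039) [412.9 309.8] [323.5 248.1]
(0.16, -0.056, 0.039) [425.1 166.5] [368.3 248.4]
(0, 0.056, 0.039) [381.2 249.1] [322.1 227.2]
(0, -0.056, 0.039) [386.7 152.7] [362.5 227.5]
(0.16, 0.056, 0.023) [433.1 310. ] [323.4 254. ]
(0.16, -0.056, 0.023) [447.6 166.7] [368.1 254.3]
```

View pics/f8.png

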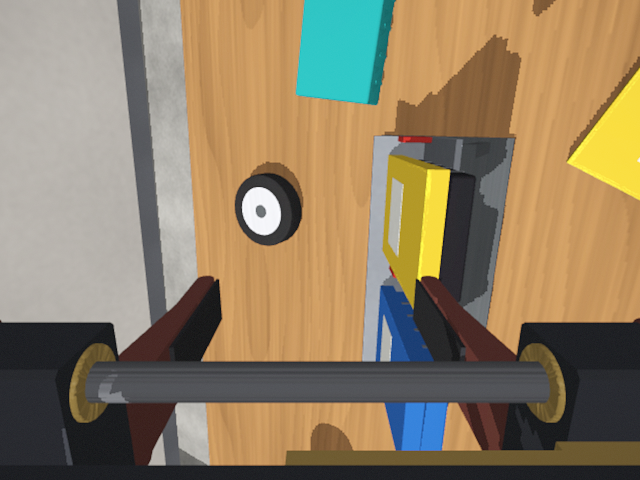

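View pics/f9.png

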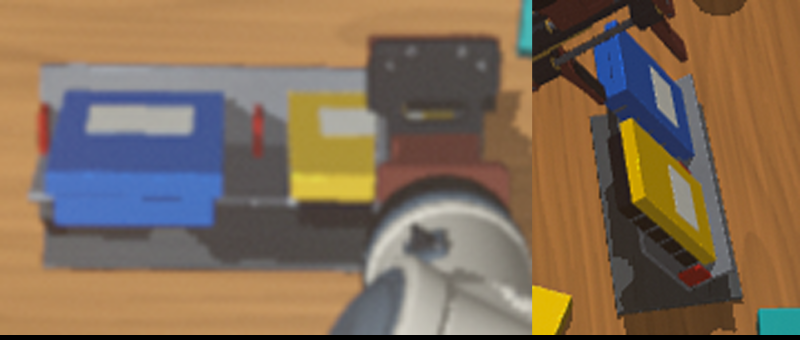

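The pictures show the case lid-out in the right bay. Its lid corners are at (448,167) and (388,152) in the wrist view, about 1 px from the seated prediction, and the blue case has not moved. I'll turn the last joint away from its limit, then hand in.

Call:
drive_tool(delta_pos=[[0,0,-1],[0,0,-2],[0,0,-2]], delta_rot=[[0,0,-8],[0,0,-15],[0,0,-15]], gripper=[1,1,1])

```text
clock: 13.4
ee_pos: [0.4819, -0.1418, 0.3574]
orientation: [-2.211, 1.644, -0.583]
ft_force: [1.0, -0.2, 0.0]
finger_gap: 0.0878
finger_force: 0.0
```

```bash
python3 - <<'E'
from station import ticket
print(ticket.job_done())
E
```

```text
the job is handed in; nothing more can be done
None
```

I turned the black case over and set it back in the right bay, lid out and up, seated on the plate and ledge and shut as far as the last pictures show; the blue case and other things weren't touched, and I handed the job in at about 13.4 s.

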